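# Park the turning index table with its locking pin

### The arm

A 6-joint arm with a two-finger parallel gripper is mounted at the origin on the work surface. World frame = base frame: x ahead of the robot, y to its left, z up, the work surface at z = 0. Lengths are in m, angles in rad, forces in N, time in s.
With the tool pointing down it reaches from about 0.325 to 0.775 m from the base axis. Payload 5.5 kg.
Tool frame: the origin (TCP) lies on the centre line of the jaws, within the pads' length; the fingertips stand 11 mm ahead of it and the grasp point (between the pads) lies 8 mm behind it; y points along the fingers, z is the direction in which the jaws open and shut, and the axes are right-handed (so a half turn about y gives the same grasp; the last joint's range is limited). The gripper opens to 85 mm and grips with 20 to 120 N. Pads are 22 mm wide; open, the fingers measure 114 mm over their backs; the gripper's body (76 mm by 85 mm) begins 54 mm behind the grasp point. The pads swing forward as they close: fully open they stand 13 mm farther back than shut.
Start: joints at [-1.214, 0.091, 1.231, -0, 1.82, -0.057], TCP at [0.241, -0.549, 0.242] pointing down, gripper open.
Joint ranges: [-2.87, 2.87], [-0.86, 2.18], [0.17, 2.46], [-1.51, 4.65], [0.06, 2.69], [-2.65, 2.65]. Speed limits (rad/s): [2.57, 2.57, 3.01, 3.14, 3.14, 3.14].

### API

Orientations are given as a rotation vector (axis times angle).
In Python, from workcell import arm gives the robot as it stands.
- The arm moves only by the tool apply_moves, never from a script. Its argument "targets" is a list of rows, each an object with "slide": the shift along the tool's x, y, z in cm, a list of three; "roll": the turn about the tool's y in rad; "claw": the closure, from 0 (fully open) to 1 (shut). In form: [{"slide": [x, y, z], "roll": roll, "claw": claw}, ...]. A call has 1 to 20 rows; each row is the pose to reach, as a shift and turn from the pose measured when the call began, along the tool's axes at that moment; what a row does not reach only later rows make up. A row lasts 1/10 s, in which the tool goes at most 50 mm and 8.59 degrees, less where a joint would pass 70% of its speed; a pose out of reach is approached as far as the arm can. A call with a gripper value outside its range is refused whole. The fingers move at their own pace and stop on an object; the grip force is fixed at half the most. Time passes only in rows, so rows that repeat a pose let the fingers close. It gives the time, the measured TCP pose, the force and the opening at its end, in the units of the state.
- arm.state(): the state, without advancing time (a new reading comes with each control period).
- arm.get_image(name): name is "scene" or "top"; returns a dict with "color" (384x512x3 uint8, blue, green, red), "depth" (384x512 float32, m along the optical axis (not along the pixel's ray), 0 where there is no reading), "camera_matrix" (3x3 intrinsics, pixels), "distortion" ([k1, k2, p1, p2, k3] as OpenCV has them; the pictures are not rectified), "eye" and "orientation" of the camera in the world. Camera axes: x right, y down, z forward; pixel columns grow to the right and rows downward; lengths in m; the calibration is good to about 2 mm. A picture is of the moment at which its call begins.
- arm.finish_job(): hands the job in, once; it reports no verdict.
The state is a dict: "time": time; "joints": joint angles; "joint_velocities": joint speeds; "joint_efforts": joint torques, N m; "eef_pos": TCP position; "orientation": TCP orientation; "force": force on the tool from outside, world axes, zero at the start; "wrist_torque": the same for the moment, N m; "grip_width": opening from 0.0 (shut) to 1.0 (fully open).
Only numpy, scipy, OpenCV 4.12 (cv2) and the standard library are available. Lean on these libraries where they do the work, as an engineer would, in place of code of your own. Each camera call takes 0.05 s, during which the arm holds its last target.

### The job

The index table is still turning on its slipping drive and has to be parked for loading. Take the red-headed locking pin out of the blue rack and put its shank through the slot of the fixed yellow guide; gently press its tip on the disc's face to brake it to a crawl, well below a third of its running speed, before letting the hole in the orange insert creep in and stop under the slot. Then push the pin fully home, collar down on the guide, let go of it and leave the table parked; do not press hard on the disc and do not disturb the spare pins or anything else on the bench.

Things in the scene. Friction and masses are not known exactly. Their poses are not given: they have to be found in the camera images.
- pin: locking pin, 0.09 kg, upright in one of the rack's three holes. Origin on its axis at the underside of its collar, z up. Below it a round steel shank 12 mm diameter, 55 mm long, bevelled 1 mm over its last 4 mm; above it a round collar 28 mm diameter, 6 mm thick, then a square red head 18 by 18 mm (sides along the pin's x and y), 6 to 51 mm above the origin, to grip by two opposite sides
- pin_tip (a point): centre of the flat end of the locking pin's shank, 55 mm below the pin's origin
- rack: fixed blue pin rack, 60 mm (x) by 200 mm (y), 62 mm high; origin at the centre of its underside. Three loose 20 mm holes in a row along its y, 68 mm apart (y = -68, 0, 68 mm); the pins' collars lie on its top. The pins' sides lie along the rack's x and y within 0.1 rad; fingers that close along the rack's x keep clear of the neighbouring pins
- stand: fixed stand of the index table; origin on the disc's vertical axis at bench level, z up, x from that axis towards the guide's slot. The yellow guide, 50 mm wide and 14 mm thick (81 to 95 mm above the bench), reaches in over the disc from a grey post 140 to 170 mm out along x, nothing of it higher than 95 mm
- slot (a point): centre of the upper mouth of the guide's slot, in the guide's top face, 85 mm from the disc's axis, 95 mm above the bench; axes as the stand. The slot goes through the guide, 18 mm along x (radial) by 14 mm along y (the way the disc runs), with a 2.5 mm bevel at its mouth. Fully home, the pin's collar lies on the guide: the pin's origin is at this point, its tip 55 mm lower
- lower_slot (a point): centre of the mouth of a second slot in the fixed stand, 43 mm straight below the first one and under the disc (hidden by it), 22 mm deep, 22 mm (radial) by 17 mm, with a 3 mm bevel; the pin's tip ends 12 mm inside it
- hub: the aluminium disc with its sprung hub; origin on the disc's axis, 50 mm above the bench. Disc 240 mm diameter, 12 mm thick, 1.6 kg, upper face 75 mm above the bench. Pressed with the pin, it sinks about 1 mm for each 9 N (after a first 1 to 2 N), at most 4 mm, and rises again. Low board nests (to 5 mm) within 60 mm of the axis
- disc_hole (a point): centre of the upper mouth of the disc's round hole, 85 mm from the disc's axis, in the disc's upper face; axes turn with the disc. 16 mm diameter, unbevelled, right through the 12 mm disc, in an orange insert (50 mm radial by 44 mm)
- disc (a joint): angle of the disc in rad, growing without limit, anticlockwise from above; at 0 and each whole turn (2 pi) the hole lies under the slot. A slipping drive (0.35 N m) turns it anticlockwise at 0.9 rad/s when untouched; drag slows it in proportion, 4.1 N at the hole's radius stops it, that is 5 to 11 N of pressing with the pin (hidden friction 0.4 to 0.8); released, it starts again
- spare_a: spare pin with a blue head, same head and collar as the locking pin but a 17 mm thick, 50 mm long shank that does not fit the slot; leave it in the rack. Origin under its collar
- spare_b: spare pin with a black head, otherwise as the blue one; leave it in the rack
- red_bin: red parts bin, 120 by 160 mm, 70 mm high, origin under its centre; bystander
- blue_bin: blue parts bin, 120 by 160 mm, 70 mm high, origin under its centre; bystander
- tape_a: amber tape ring, 96 mm diameter, 18 mm high, lying flat; bystander
- tape_b: copper-coloured tape ring, 84 mm diameter, 12 mm high, lying flat; bystander
- boards: stack of green circuit boards, 150 by 200 mm, 16 mm high (parts on it to 24 mm); bystander

How it is judged:
By the outcome, as a careful person would: the job done as asked, in the order asked, and still so for the second after the job is handed in, with the robot touching nothing.
It also fails if it takes over 64 s, if anything falls off the work surface, if the arm or the gripper's body presses on something with over 40 N, if the wrist force passes 120 N, or if a joint passes its speed limit or range.

## Working session

There is one attempt and no reset: what is moved stays moved. The work goes in short steps, Python scripts to look and compute and a tool call to move; the robot and the scene stay as the last step left them, time stands still between calls to the robot, and variables do not carry over. Pictures are saved under pics/ and viewed, and the job is handed in when it is done.

Besides the shell and the picture viewer there is one more tool, called by a JSON object that holds its "op" and its "data". apply_moves: Moves the arm, as the interface text tells. Its arguments: {"type":"object","properties":{"targets":{"type":"array"}},"required":["targets"]}

```bash
ls; mkdir -p pics; python3 - <<'E'
from workcell import arm
import cv2,numpy as np,pickle
s=arm.state();print(s)
for n in("top","scene"):
    d=arm.get_image(n);cv2.imwrite(f"pics/{n}0.png",d["color"]);pickle.dump(d,open(f"{n}0.pkl","wb"))
    print(n,d["camera_matrix"],d["distortion"],d["eye"],d["orientation"])
E
```

```text
pics
{'time': 0.0, 'joints': array([-1.21369687e+00,  9.19003447e-02,  1.23188601e+00,  2.49461268e-05,
        1.81982871e+00, -5.67049286e-02]), 'joint_velocities': array([ 0.00096125,  0.00102752, -0.00012669, -0.00098318, -0.00024067,
        0.00012534]), 'joint_efforts': array([-9.40913515e-05, -4.58723903e+01, -4.18027961e+01, -1.72105683e-04,
        1.16211412e-02,  2.35308443e-05]), 'eef_pos': array([ 0.24116681, -0.54910678,  0.24112595]), 'orientation': array([-0.41874843,  1.9955904 , -1.99150975]), 'force': array([-0.27282928,  0.2021578 , -0.43026932]), 'wrist_torque': array([-0.06679745,  0.00455487, -0.01125801]), 'grip_width': 0.9974626396349885}
top [[402.10900453   0.         256.98845864]
 [  0.         402.10900453 198.50425203]
 [  0.           0.           1.        ]] [-0.1127292  0.         0.         0.         0.       ] [ 0.5028208  -0.04342152  1.39269515] [-2.18909103  2.18476579 -0.09904828]
scene [[427.02022795   0.         252.6958651 ]
 [  0.         427.02022795 197.42195707]
 [  0.           0.           1.        ]] [-0.08206885  0.          0.          0.          0.        ] [1.35551056 0.58698087 0.85989294] [-1.09175593 -2.25963444  1.14085548]
```

View pics/top0.png

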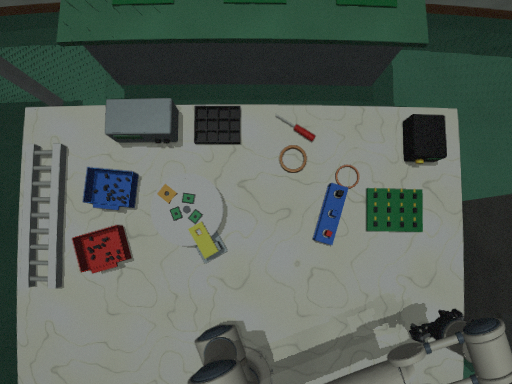

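View pics/scene0.png

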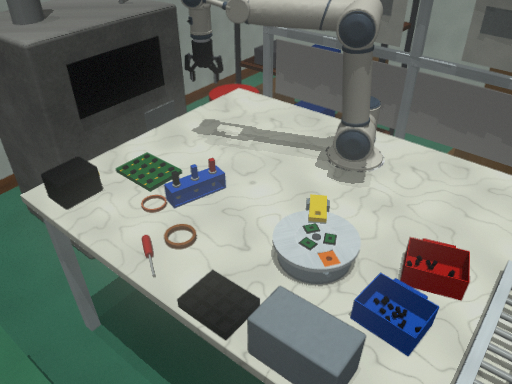

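The top view shows the rack at about (331,213), with the red pin at its lower end (324,233). The disc is at about (186,209), the yellow guide at (207,240) and the orange insert at (168,193). Next I'll zoom in and segment.

```bash
cat > h.py <<'E'
import cv2,numpy as np,pickle
from scipy.spatial.transform import Rotation as R
def ray(d,px):
    px=np.asarray(px,float).reshape(-1,1,2)
    u=cv2.undistortPoints(px,d["camera_matrix"],np.array(d["distortion"])).reshape(-1,2)
    v=np.c_[u,np.ones(len(u))]@R.from_rotvec(d["orientation"]).as_matrix().T
    return np.array(d["eye"]),v
def plane(d,px,z):
    e,v=ray(d,px); return e+v*((z-e[2])/v[:,2:3])
def proj(d,P):
    Rm=R.from_rotvec(d["orientation"]).as_matrix().T
    t=-Rm@np.array(d["eye"])
    return cv2.projectPoints(np.asarray(P,float).reshape(-1,1,3),cv2.Rodrigues(Rm)[0],t,d["camera_matrix"],np.array(d["distortion"]))[0].reshape(-1,2)
def crop(d,x0,y0,x1,y1,k,fn):
    cv2.imwrite(fn,cv2.resize(d["color"][y0:y1,x0:x1],None,fx=k,fy=k,interpolation=cv2.INTER_CUBIC))
E
python3 - <<'E'
from h import *
t=pickle.load(open("top0.pkl","rb"));s=pickle.load(open("scene0.pkl","rb"))
crop(t,140,170,240,270,6,"pics/t_disc.png");crop(t,300,170,360,255,7,"pics/t_rack.png")
crop(s,260,180,370,285,6,"pics/s_disc.png");crop(s,155,150,235,210,8,"pics/s_rack.png")
E
```

```text
(no output)
```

View pics/t_disc.png

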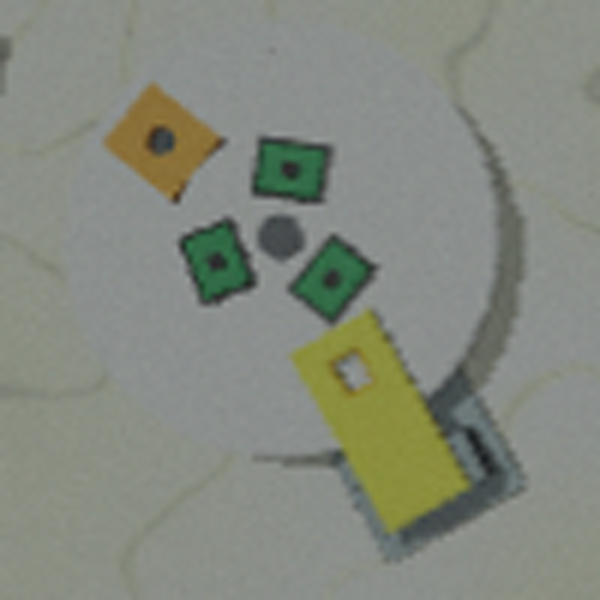

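View pics/t_rack.png

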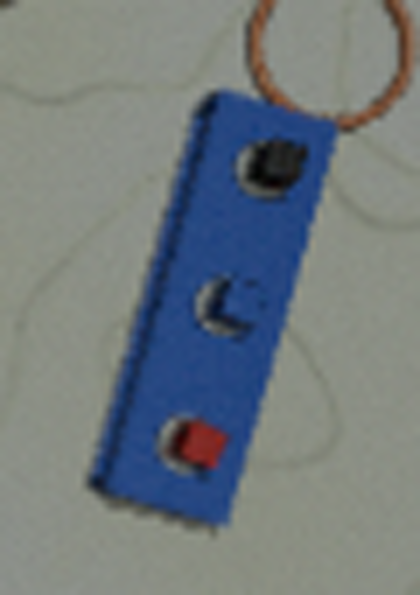

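View pics/s_disc.png

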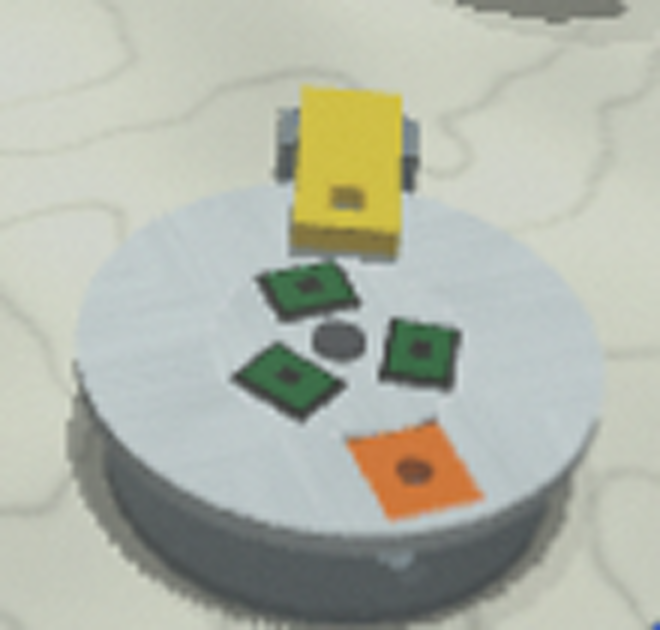

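View pics/s_rack.png

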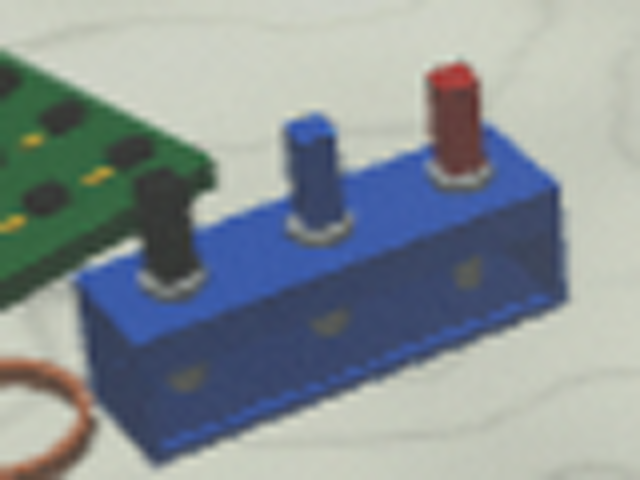

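The crops show the red head at top pixel ≈(328.5,233.4), the slot at ≈(198.5,232) and the disc hub at ≈(187,209.5). Next I'll measure these in both views.

```bash
cat > meas.py <<'E'
from h import *
def mask(d,lo,hi,box):
    h=cv2.cvtColor(d["color"],cv2.COLOR_BGR2HSV);m=cv2.inRange(h,lo,hi)
    z=np.zeros_like(m);x0,y0,x1,y1=box;z[y0:y1,x0:x1]=m[y0:y1,x0:x1];return z
def big(m):
    c,_=cv2.findContours(m,cv2.RETR_EXTERNAL,cv2.CHAIN_APPROX_NONE);return max(c,key=cv2.contourArea)
def cent(m):
    ys,xs=np.nonzero(m);return xs.mean(),ys.mean(),len(xs)
E
python3 - <<'E'
from meas import *
t=pickle.load(open("top0.pkl","rb"));s=pickle.load(open("scene0.pkl","rb"))
b,_=None,0
# guide
for n,d,bx in(("t",t,(170,210,240,270)),("s",s,(290,190,345,225))):
    h=cv2.cvtColor(d["color"],cv2.COLOR_BGR2HSV)
    m=mask(d,(22,120,130 if n=="s" else 90),(32,255,255),bx)
    c=big(m); f=np.zeros_like(m);cv2.drawContours(f,[c],-1,255,-1)
    hole=cv2.bitwise_and(f,cv2.bitwise_not(m)); hole=cv2.erode(f,np.ones((5,5)))&hole
    cx,cy,k=cent(hole)
    print(n,"slot px",cx,cy,k,plane(d,(cx,cy),.095))
    P=plane(d,c.reshape(-1,2).astype(float),.095)[:,:2]
    r=cv2.minAreaRect((P*1000).astype(np.float32));print("guide rect",r,cv2.boxPoints(r).round(1).tolist())
# hub / disc / insert
for n,d,bx in(("t",t,(140,170,240,270)),("s",s,(260,180,370,285))):
    m=mask(d,(8,110,100),(20,255,255),(140,170,185,215) if n=="t" else (310,245,350,270))
    c=big(m);P=plane(d,c.reshape(-1,2).astype(float),.075)[:,:2]
    r=cv2.minAreaRect((P*1000).astype(np.float32));print(n,"insert",r)
    g=mask(d,(50,90,30),(85,255,255),bx)
# red head
for n,d,bx in(("t",t,(315,222,340,246)),("s",s,(200,150,225,180))):
    m=mask(d,(0,110,130 if n=="s" else 50),(8,255,255),bx)|mask(d,(170,110,130 if n=="s" else 50),(180,255,255),bx)
    c=big(m);P=plane(d,c.reshape(-1,2).astype(float),.113)[:,:2]
    r=cv2.minAreaRect((P*1000).astype(np.float32));print(n,"redtop",cent(m),plane(d,cent(m)[:2],.113),r)
# rack top
for n,d,bx in(("t",t,(300,175,360,255)),("s",s,(155,155,235,210))):
    m=mask(d,(105,140,110 if n=="s" else 80),(120,255,255),bx)
    c=big(cv2.morphologyEx(m,cv2.MORPH_CLOSE,np.ones((3,3))));P=plane(d,c.reshape(-1,2).astype(float),.062)[:,:2]
    r=cv2.minAreaRect((P*1000).astype(np.float32));print(n,"rack",r,cv2.boxPoints(r).round(1).tolist())
E
```

```text
t slot px 199.13793103448276 232.6206896551724 29 [[0.49446204 0.1274008  0.095     ]]
guide rect ((472.10614013671875, 114.74188232421875), (107.39959716796875, 48.89692687988281), 30.01537322998047) [[413.3999938964844, 109.0], [437.79998779296875, 66.69999694824219], [530.7999877929688, 120.4000015258789], [506.3999938964844, 162.8000030517578]]
s slot px 317.5 214.3 10 [[0.50549311 0.13566308 0.095     ]]
guide rect ((476.88665771484375, 117.98599243164062), (122.23382568359375, 49.235103607177734), 30.822620391845703) [[411.79998779296875, 107.80000305175781], [437.0, 65.5], [542.0, 128.1999969482422], [516.7999877929688, 170.39999389648438]]
t insert ((630.0000610351562, 247.52279663085938), (28.43140983581543, 41.81026077270508), 50.00496292114258)
s insert ((619.4632568359375, 241.43736267089844), (48.402305603027344, 42.463287353515625), 53.75163269042969)
t redtop (np.float64(328.4193548387097), np.float64(233.06451612903226), 31) [[ 0.49361903 -0.28672464  0.113     ]] ((493.18646240234375, -286.67181396484375), (17.224348068237305, 17.1799373626709), 63.505611419677734)
s redtop (np.float64(211.08333333333334), np.float64(159.25), 12) [[ 0.49396968 -0.28792252  0.113     ]] ((492.7781677246094, -289.025390625), (12.764788627624512, 14.003729820251465), 37.759376525878906)
t rack ((559.6785278320312, -303.36199951171875), (66.00945281982422, 199.15093994140625), 73.0355453491211) [[454.79998779296875, -305.8999938964844], [645.2999877929688, -364.0], [664.5999755859375, -300.79998779296875], [474.1000061035156, -242.6999969482422]]
s rack ((559.2393798828125, -307.527099609375), (57.79166030883789, 197.49722290039062), 73.23226928710938) [[456.3999938964844, -306.70001220703125], [645.5, -363.70001220703125], [662.0999755859375, -308.29998779296875], [473.0, -251.39999389648438]]
```

```bash
cat >> meas.py <<'E'
def cloud(d):
    H,W=d["depth"].shape;u,v=np.meshgrid(np.arange(W),np.arange(H))
    e,r=ray(d,np.c_[u.ravel(),v.ravel()]);P=e+r*d["depth"].reshape(-1,1)
    return P.reshape(H,W,3)
E
python3 - <<'E'
from meas import *
t=pickle.load(open("top0.pkl","rb"));s=pickle.load(open("scene0.pkl","rb"))
for n,d,bx in(("t",t,(140,165,240,270)),("s",s,(260,180,370,285))):
    P=cloud(d);x0,y0,x1,y1=bx;Q=P[y0:y1,x0:x1];z=Q[...,2]
    q=np.round(z*1000).astype(int)
    print(n,[(a,int(c)) for a,c in zip(*np.unique(q//3*3,return_counts=True)) if c>60])
    m=((z>.066)&(z<.090)).astype(np.uint8)
    c=big(m).reshape(-1,2)+[x0,y0]
    hull=cv2.convexHull(c.astype(np.float32)).reshape(-1,2)
    W=plane(d,c.astype(float),.075)[:,:2]
    (cx,cy),r=cv2.minEnclosingCircle((W*1000).astype(np.float32));
    el=cv2.fitEllipse((plane(d,hull.astype(float),.075)[:,:2]*1000).astype(np.float32))
    print("disc",cx,cy,r,el)
    # dark hub & holes
    C=cv2.cvtColor(d["color"],cv2.COLOR_BGR2HSV)
    m=mask(d,(0,0,0),(180,90,115),bx)
    nb,lab,st,ce=cv2.connectedComponentsWithStats(m)
    for i in range(1,nb):
        if st[i,4]>4: print(st[i],ce[i],plane(d,ce[i],.075)[0].round(4))
    # rack depth
    g=((z>.09)&(z<.105)).astype(np.uint8); c=big(g).reshape(-1,2)+[x0,y0]
    print("guide",cv2.minAreaRect((plane(d,c.astype(float),.095)[:,:2]*1000).astype(np.float32)))
E
```

```text
t [(np.int64(-9), 88), (np.int64(-6), 661), (np.int64(-3), 1940), (np.int64(0), 2057), (np.int64(3), 845), (np.int64(6), 124), (np.int64(9), 86), (np.int64(12), 90), (np.int64(69), 359), (np.int64(72), 1206), (np.int64(75), 1494), (np.int64(78), 690), (np.int64(81), 170), (np.int64(90), 77), (np.int64(93), 216), (np.int64(96), 178)]
disc 571.0343627929688 172.7325439453125 121.5177993774414 ((571.4517211914062, 172.87744140625), (239.76890563964844, 242.8696746826172), 6.654921054840088)
[140 176   2   5   8] [140.375 178.   ] [0.6741 0.3286 0.075 ]
[165 192   4   4  13] [166.61538462 193.38461538] [0.6229 0.2394 0.075 ]
[182 193  14  11  45] [188.64444444 198.2       ] [0.6072 0.166  0.075 ]
[201 192  27  71 398] [218.67839196 235.47236181] [0.4853 0.066  0.075 ]
[187 197   3   3   7] [188.         197.71428571] [0.6088 0.1681 0.075 ]
[173 206  10  15  35] [178.4        213.91428571] [0.5553 0.1991 0.075 ]
[183 206   8   8  49] [186.44897959 209.18367347] [0.5709 0.1727 0.075 ]
[170 208   4  10  12] [171.08333333 211.83333333] [0.5621 0.2234 0.075 ]
[188 209  15  15  45] [195.711111
[... 998 characters left out ...]
8571] [0.4398 0.1326 0.075 ]
[303 224  17  10  46] [311.02173913 229.65217391] [0.5529 0.1457 0.075 ]
[309 226   5   3  12] [311.16666667 227.08333333] [0.5433 0.1401 0.075 ]
[323 233  14  12  46] [329.39130435 239.93478261] [0.5582 0.2081 0.075 ]
[312 234   9   6  44] [316.02272727 236.47727273] [0.5686 0.1719 0.075 ]
[299 237  18  13  50] [307.08 244.38] [0.6104 0.1699 0.075 ]
[328 236   4   4  12] [329.58333333 237.75      ] [0.5502 0.204  0.075 ]
[306 241   4   4  10] [307.7 242.3] [0.6025 0.1667 0.075 ]
[ 274  246   81   39 1005] [311.84676617 272.26467662] [0.689  0.2349 0.075 ]
guide ((475.0125732421875, 116.78087615966797), (119.69136810302734, 49.38657760620117), 30.823745727539062)
```

```bash
cat >> h.py <<'E'
def rel(st,tgt,zdir=None):
    M=R.from_rotvec(st["orientation"]).as_matrix()
    sl=M.T@(np.asarray(tgt)-st["eef_pos"])*100
    out=[sl.round(3)]
    if zdir is not None:
        w=M.T@np.r_[np.asarray(zdir)/np.linalg.norm(zdir),0]
        for k in(1,-1): out.append(round(float(np.arctan2(k*w[0],k*w[2])),4))
    return out
E
python3 - <<'E'
from h import *
from workcell import arm
st=arm.state();print(st["time"],R.from_rotvec(st["orientation"]).as_matrix().round(4))
a=np.deg2rad(73.2)
print(rel(st,[.4938,-.2873,.17],[np.cos(a),np.sin(a)]),rel(st,[.4938,-.2873,.085]))
E
```

```text
0.1 [[-9.156e-01 -6.000e-04  4.020e-01]
 [-4.020e-01  1.700e-03 -9.156e-01]
 [-1.000e-04 -1.000e+00 -1.800e-03]]
[array([-33.658,   7.153, -13.805]), -2.4346, 0.707] [array([-33.657,  15.653, -13.79 ])]
```

{"op": "apply_moves", "data": {"targets": [{"slide":[-33.7,7.0,-13.8],"roll":0.707,"claw":0},{"slide":[-33.7,7.0,-13.8],"roll":0.707,"claw":0},{"slide":[-33.7,7.0,-13.8],"roll":0.707,"claw":0},{"slide":[-33.7,7.0,-13.8],"roll":0.707,"claw":0},{"slide":[-33.7,7.0,-13.8],"roll":0.707,"claw":0},{"slide":[-33.7,7.0,-13.8],"roll":0.707,"claw":0},{"slide":[-33.7,7.0,-13.8],"roll":0.707,"claw":0},{"slide":[-33.7,7.0,-13.8],"roll":0.707,"claw":0},{"slide":[-33.7,7.0,-13.8],"roll":0.707,"claw":0},{"slide":[-33.7,7.0,-13.8],"roll":0.707,"claw":0},{"slide":[-33.7,7.0,-13.8],"roll":0.707,"claw":0}]}}

```text
time: 1.2
eef_pos: [0.4937, -0.2879, 0.1716]
orientation: [-0.304, -2.064, 2.062]
force: [1.2, 0.5, 0.4]
grip_width: 0.998
```

```bash
python3 - <<'E'
from meas import *
from workcell import arm
t=arm.get_image("top");s=arm.get_image("scene");st=arm.state()
pickle.dump(t,open("top1.pkl","wb"));pickle.dump(s,open("scene1.pkl","wb"))
a=np.deg2rad(73.2)
print(st["time"],st["eef_pos"],st["joints"].round(3),st["joint_velocities"].round(3),st["grip_width"])
print(rel(st,[.4938,-.2873,.085],[np.cos(a),np.sin(a)]))
crop(t,300,150,400,250,6,"pics/t1.png");crop(s,150,110,250,210,6,"pics/s1.png")
# orange hole angle
m=mask(t,(8,110,100),(20,255,255),(140,160,235,265));c=big(m)
f=np.zeros_like(m);cv2.drawContours(f,[cv2.convexHull(c)],-1,255,-1);print(cent(f),plane(t,cent(f)[:2],.075))
E
```

```text
1.3 [ 0.49353487 -0.28828703  0.17186922] [-5.890e-01  1.300e-02  1.436e+00  1.000e-03  1.694e+00  1.277e+00] [-0.001 -0.    -0.     0.002  0.     0.003] 0.998190819557866
[array([-3.000e-03,  8.687e+00, -9.300e-02]), 3.1398, -0.0018]
(np.float64(162.18817204301075), np.float64(219.53225806451613), 186) [[0.53662582 0.25247756 0.075     ]]
```

View pics/t1.png

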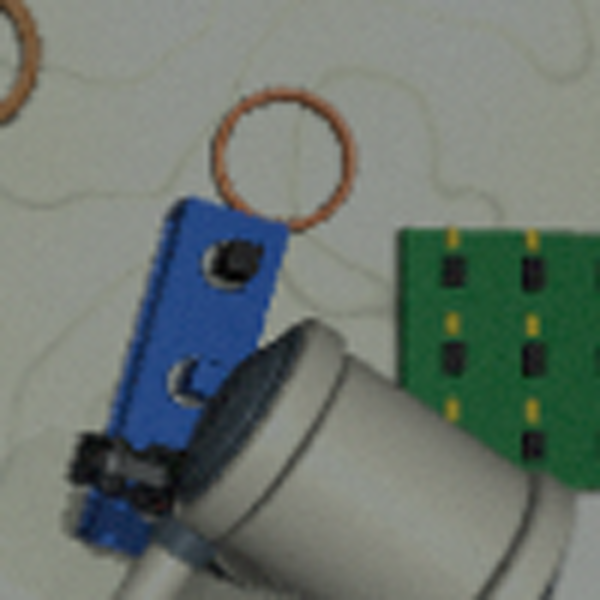

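View pics/s1.png

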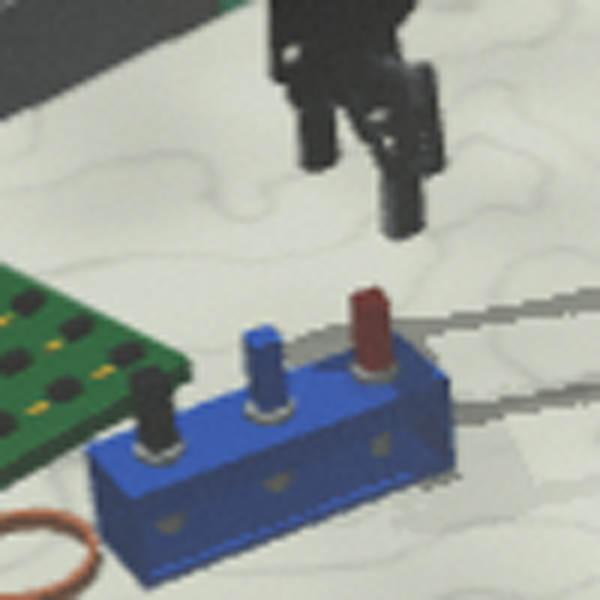

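The gripper is above the red pin with the jaws along the rack's x. In the scene crop the red head, at (370,330), lies between the fingers. I'll descend and close.

{"op": "apply_moves", "data": {"targets": [{"slide":[0,4.0,-0.05],"roll":0,"claw":0},{"slide":[0,7.0,-0.05],"roll":0,"claw":0},{"slide":[0,8.7,-0.05],"roll":0,"claw":0},{"slide":[0,8.7,-0.05],"roll":0,"claw":0},{"slide":[0,8.7,-0.05],"roll":0,"claw":0.5},{"slide":[0,8.7,-0.05],"roll":0,"claw":1},{"slide":[0,8.7,-0.05],"roll":0,"claw":1},{"slide":[0,8.7,-0.05],"roll":0,"claw":1},{"slide":[0,8.7,-0.05],"roll":0,"claw":1},{"slide":[0,8.7,-0.05],"roll":0,"claw":1}]}}

```text
time: 2.3
eef_pos: [0.4941, -0.288, 0.086]
orientation: [-0.308, -2.064, 2.063]
force: [0.2, -0.4, 4.1]
grip_width: 0.207
```

```bash
python3 - <<'E'
from meas import *
from workcell import arm
s=arm.get_image("scene");st=arm.state()
print(st["time"],st["eef_pos"],st["force"],st["joint_velocities"].round(3),st["grip_width"])
crop(s,150,110,250,210,6,"pics/s2.png")
E
```

```text
2.35 [ 0.49409307 -0.28794049  0.0859159 ] [-0.07389285 -0.43069751  4.56724415] [ 0.    -0.001  0.002 -0.001 -0.001  0.   ] 0.2051139458719545
```

View pics/s2.png

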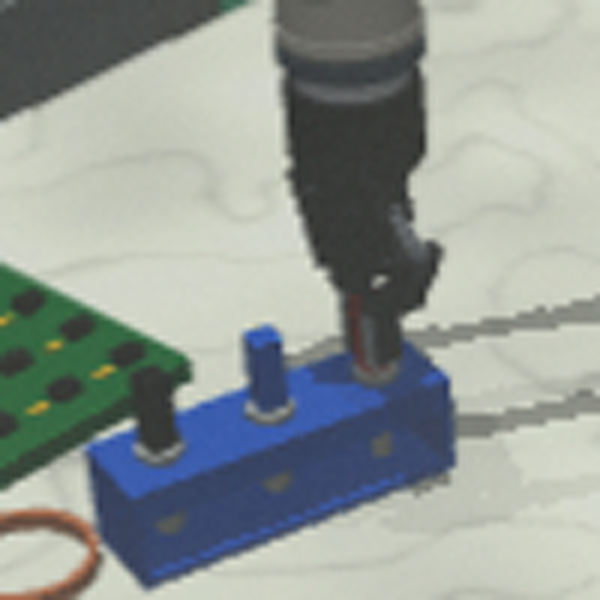

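The pin is gripped (opening 0.205, about 17.5 mm) and only the red head is held. I'll lift it straight up.

{"op": "apply_moves", "data": {"targets": [{"slide":[0,-1.0,0],"roll":0,"claw":1},{"slide":[0,-4.0,0],"roll":0,"claw":1},{"slide":[0,-8.0,0],"roll":0,"claw":1},{"slide":[0,-11.5,0],"roll":0,"claw":1},{"slide":[0,-11.5,0],"roll":0,"claw":1}]}}

```text
time: 2.85
eef_pos: [0.4956, -0.289, 0.2082]
orientation: [-0.318, -2.063, 2.072]
force: [0.8, -0.1, -0.2]
grip_width: 0.201
```

```bash
python3 - <<'E'
from meas import *
from workcell import arm
s=arm.get_image("scene");st=arm.state()
print(st["time"],st["eef_pos"],st["force"],st["grip_width"],st["joints"].round(3))
a=np.deg2rad(73.2)
print(rel(st,[.4972,.1295,.200],[np.cos(a),np.sin(a)]))
crop(s,150,80,250,180,6,"pics/s3.png")
E
```

```text
2.9 [ 0.49497507 -0.28857643  0.2048043 ] [-0.30901442  0.50680293 -2.24807241] 0.20335821460804684 [-5.880e-01  8.000e-03  1.383e+00  1.000e-03  1.744e+00  1.278e+00]
[array([ 11.938,   0.348, -40.069]), 3.14, -0.0016]
```

View pics/s3.png

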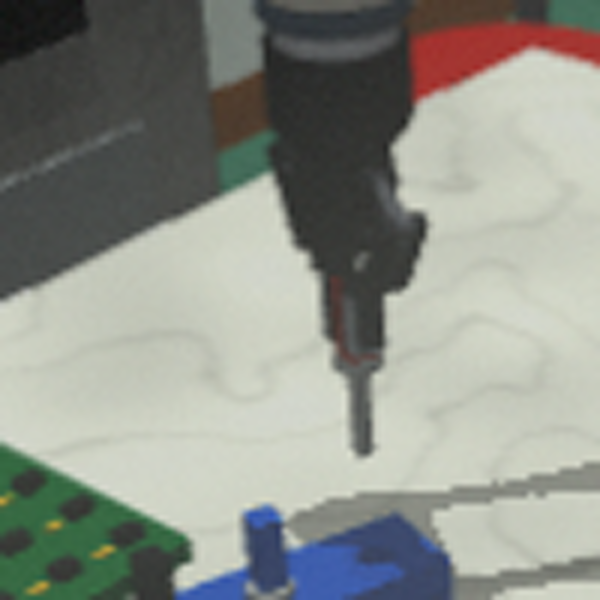

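The scene shows the pin hanging upright, with its tip at crop (362,455), clear of the rack. I'll carry it to above the slot.

{"op": "apply_moves", "data": {"targets": [{"slide":[0.9,0,-3.0],"roll":0,"claw":1},{"slide":[2.1,0,-7.0],"roll":0,"claw":1},{"slide":[3.3,0,-11.0],"roll":0,"claw":1},{"slide":[4.5,0,-15.0],"roll":0,"claw":1},{"slide":[5.7,0,-19.0],"roll":0,"claw":1},{"slide":[6.9,0,-23.0],"roll":0,"claw":1},{"slide":[8.1,0,-27.0],"roll":0,"claw":1},{"slide":[9.2,0,-31.0],"roll":0,"claw":1},{"slide":[10.4,0,-35.0],"roll":0,"claw":1},{"slide":[11.3,0,-38.0],"roll":0,"claw":1},{"slide":[11.9,0.3,-40.1],"roll":0,"claw":1},{"slide":[11.9,0.3,-40.1],"roll":0,"claw":1},{"slide":[11.9,0.3,-40.1],"roll":0,"claw":1}]}}

```text
time: 4.2
eef_pos: [0.497, 0.1296, 0.199]
orientation: [-0.31, -2.061, 2.069]
force: [0.2, 1.0, -1.1]
grip_width: 0.208
```

```bash
python3 - <<'E'
from meas import *
from workcell import arm
s=arm.get_image("scene");t=arm.get_image("top");st=arm.state()
pickle.dump((s,t,st),open("d4.pkl","wb"))
print(st["time"],st["eef_pos"],st["force"],st["grip_width"],st["joints"].round(3))
a=np.deg2rad(73.2)
print(rel(st,[.4972,.1295,.200],[np.cos(a),np.sin(a)]))
crop(s,265,150,365,250,6,"pics/s4.png");crop(t,140,170,240,270,6,"pics/t4.png")
print(proj(s,[st["eef_pos"]-[0,0,.0789],st["eef_pos"]-[0,0,.0239],[.4972,.1295,.095]]))
E
```

```text
4.3 [0.49747582 0.12875084 0.19979539] [ 0.09240454 -0.97454518 -1.04289712] 0.20450482366915132 [ 0.19  -0.149  1.541 -0.005  1.745  2.056]
[array([ 0.048, -0.021, -0.064]), 3.1391, -0.0025]
[[317.66880664 204.83793401]
 [319.31677025 189.03519657]
 [317.1923135  212.03757311]]
```

View pics/s4.png

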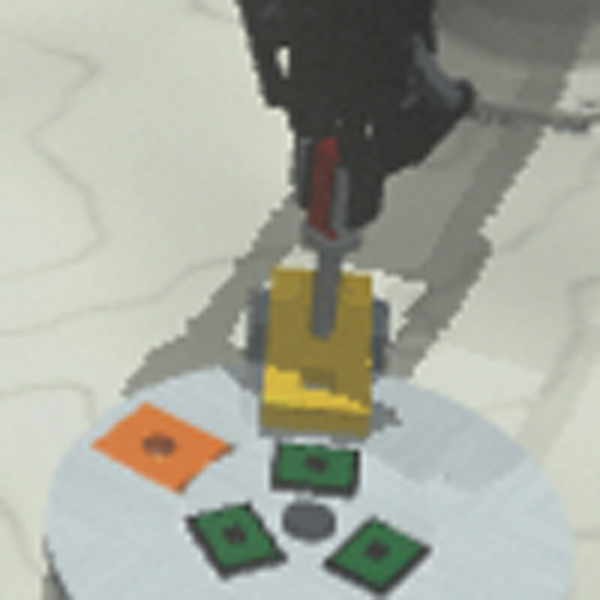

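View pics/t4.png

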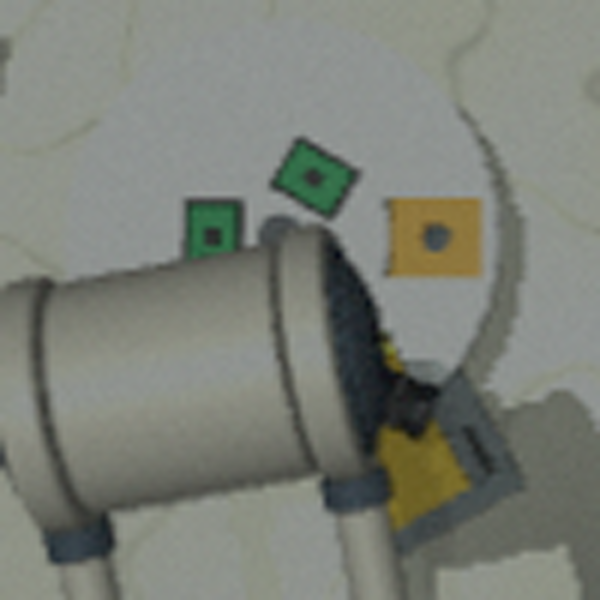

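In the scene crop the pin tip is at about (322,335) and the slot below it at (320,380). Both sit about 1 px right of their predicted positions, so that camera bias is common to both and the alignment is good. I'll lower the pin into the slot in small steps while watching the force.

{"op": "apply_moves", "data": {"targets": [{"slide":[0.05,1.0,-0.07],"roll":0,"claw":1},{"slide":[0.05,2.0,-0.07],"roll":0,"claw":1},{"slide":[0.05,2.5,-0.07],"roll":0,"claw":1},{"slide":[0.05,2.9,-0.07],"roll":0,"claw":1},{"slide":[0.05,3.2,-0.07],"roll":0,"claw":1}]}}

```text
time: 4.8
eef_pos: [0.4972, 0.1293, 0.1672]
orientation: [-0.313, -2.061, 2.068]
force: [-0.8, 0.4, -0.5]
grip_width: 0.204
```

```bash
python3 - <<'E'
from meas import *
from workcell import arm
s=arm.get_image("scene");st=arm.state()
pickle.dump((s,st),open("d5.pkl","wb"))
print(st["time"],st["eef_pos"],st["force"],st["wrist_torque"],st["grip_width"])
a=np.deg2rad(73.2)
print(rel(st,[.4972,.1295,.159],[np.cos(a),np.sin(a)]))
crop(s,265,150,365,250,6,"pics/s5.png")
E
```

```text
4.85 [0.49717768 0.12930859 0.16689675] [-0.85082557 -0.02758975 -1.12241919] [ 0.00449967 -0.02775366 -0.01226703] 0.20394875895718323
[array([ 0.007,  0.79 , -0.021]), 3.1389, -0.0027]
```

View pics/s5.png

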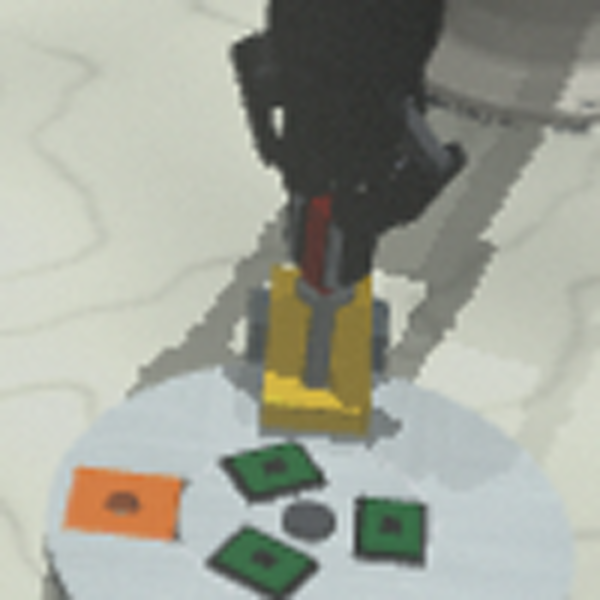

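The pin's tip is in the slot, with side force below 1 N. Before braking I'll set up a disc-angle estimator that uses the green nests and the insert.

```bash
cat >> meas.py <<'E'
C0=np.array([.5720,.1740]); # disc centre as seen by scene cam (adjusted below)
def boards(d):
    m=mask(d,(45,90,40),(85,255,255),(262,200,365,285))
    m=cv2.morphologyEx(m,cv2.MORPH_CLOSE,np.ones((3,3)))
    n,l,st,ce=cv2.connectedComponentsWithStats(m)
    out=[]
    for i in np.argsort(-st[1:,4])[:3]+1:
        if st[i,4]<25: continue
        ys,xs=np.nonzero(l==i);h=np.zeros_like(m)
        c=big((l==i).astype(np.uint8));cv2.drawContours(h,[cv2.convexHull(c)],-1,255,-1)
        out.append(plane(d,cent(h)[:2],.078)[0,:2])
    return np.array(out)
def insert(d):
    m=mask(d,(8,120,110),(18,255,255),(262,180,365,285));c=big(m)
    if cv2.contourArea(c)<20:return None
    h=np.zeros_like(m);cv2.drawContours(h,[cv2.convexHull(c)],-1,255,-1)
    return plane(d,cent(h)[:2],.075)[0,:2],int((h>0).sum())
def ang(v):return np.arctan2(v[...,1],v[...,0])
E
python3 - <<'E'
from meas import *
s0=pickle.load(open("scene0.pkl","rb"));s1=pickle.load(open("scene1.pkl","rb"));s4=pickle.load(open("d4.pkl","rb"))[0];s5=pickle.load(open("d5.pkl","rb"))[0]
for s in(s0,s1,s4,s5):
    b=boards(s);c=b.mean(0);i=insert(s)
    print(c.round(4),np.linalg.norm(b-c,axis=1).round(4),i[0].round(4),i[1])
    for cc in(C0,c): print("   ",np.rad2deg(ang(b-cc)).round(1),np.rad2deg(ang(i[0]-cc)).round(1),(np.rad2deg(ang(b-cc)-ang(i[0]-cc))%120).round(1))
E
```

```text
[0.5691 0.1722] [0.0368 0.0368 0.0373] [0.6201 0.2414] 234
    [  -8.3  119.4 -127.3] 54.5 [57.2 64.9 58.2]
    [  -4.9  114.1 -125.4] 53.6 [61.4 60.5 61. ]
[0.569  0.1722] [0.0375 0.0374 0.0377] [0.5332 0.2493] 197
    [ 58.4 -68.9 178.9] 117.2 [61.1 53.8 61.7]
    [ 55.9 -63.7 176.2] 114.9 [61.  61.4 61.3]
[0.569  0.1722] [0.0369 0.0377 0.0377] [0.5656 0.088 ] 181
    [  92.1 -152.9  -36.9] -94.2 [66.3 61.4 57.3]
    [  87.4 -153.3  -32. ] -92.3 [59.7 59.  60.4]
[0.569  0.1721] [0.0366 0.0368 0.0367] [0.6104 0.0979] 195
    [  -4.9  123.9 -123.5] -63.2 [58.4 67.1 59.8]
    [  -1.5  118.4 -121.3] -60.9 [59.4 59.3 59.6]
```

{"op": "apply_moves", "data": {"targets": [{"slide":[0,0.5,0],"roll":0,"claw":1},{"slide":[0,0.85,0],"roll":0,"claw":1},{"slide":[0,0.85,0],"roll":0,"claw":1},{"slide":[0,0.85,0],"roll":0,"claw":1},{"slide":[0,0.85,0],"roll":0,"claw":1},{"slide":[0,0.85,0],"roll":0,"claw":1},{"slide":[0,0.85,0],"roll":0,"claw":1},{"slide":[0,0.85,0],"roll":0,"claw":1},{"slide":[0,0.85,0],"roll":0,"claw":1},{"slide":[0,0.85,0],"roll":0,"claw":1},{"slide":[0,0.85,0],"roll":0,"claw":1},{"slide":[0,0.85,0],"roll":0,"claw":1},{"slide":[0,0.85,0],"roll":0,"claw":1},{"slide":[0,0.85,0],"roll":0,"claw":1},{"slide":[0,0.85,0],"roll":0,"claw":1},{"slide":[0,0.85,0],"roll":0,"claw":1},{"slide":[0,0.85,0],"roll":0,"claw":1},{"slide":[0,0.85,0],"roll":0,"claw":1},{"slide":[0,0.85,0],"roll":0,"claw":1},{"slide":[0,0.85,0],"roll":0,"claw":1}]}}

```text
time: 6.85
eef_pos: [0.4972, 0.1292, 0.1584]
orientation: [-0.312, -2.061, 2.068]
force: [0.4, -0.1, -0.6]
grip_width: 0.2
```

{"op": "apply_moves", "data": {"targets": [{"slide":[0,0.1,0],"roll":0,"claw":1},{"slide":[0,0.2,0],"roll":0,"claw":1},{"slide":[0,0.25,0],"roll":0,"claw":1},{"slide":[0,0.3,0],"roll":0,"claw":1},{"slide":[0,0.3,0],"roll":0,"claw":1},{"slide":[0,0.3,0],"roll":0,"claw":1},{"slide":[0,0.3,0],"roll":0,"claw":1}]}}

```text
time: 7.6
eef_pos: [0.4972, 0.1292, 0.1555]
orientation: [-0.313, -2.061, 2.068]
force: [0.1, 0.8, -0.7]
grip_width: 0.204
```

```bash
python3 look.py
```

```text
t 7.6 boards 3 phase 230.65 to go 129.3 insert 230.78187345121734 217
omega 0.861233139734162
z [0.49722 0.12926 0.15545] F [-0.82 -0.3  -1.02] T [-0.008 -0.03  -0.01 ] g 0.2024 rows-> [array([ 0.008, -0.255, -0.021])]
```

{"op": "apply_moves", "data": {"targets": [{"slide":[0,0.06,0],"roll":0,"claw":1},{"slide":[0,0.12,0],"roll":0,"claw":1},{"slide":[0,0.16,0],"roll":0,"claw":1},{"slide":[0,0.16,0],"roll":0,"claw":1}]}}

```text
time: 8.05
eef_pos: [0.4973, 0.1292, 0.1539]
orientation: [-0.313, -2.061, 2.068]
force: [0.2, -0.4, -0.4]
grip_width: 0.206
```

```bash
python3 look.py
```

```text
t 8.05 boards 3 phase 252.9 to go 107.1 insert 252.86894726578052 207
omega 0.8628192520550837
z [0.49728 0.12923 0.15392] F [ 0.52 -0.87  0.35] T [-0.051  0.014 -0.014] g 0.1978 rows-> [array([ 0.014, -0.408, -0.022])]
```

{"op": "apply_moves", "data": {"targets": [{"slide":[0,0.03,0],"roll":0,"claw":1},{"slide":[0,0.05,0],"roll":0,"claw":1}]}}

```text
time: 8.3
eef_pos: [0.4975, 0.1291, 0.1538]
orientation: [-0.314, -2.061, 2.068]
force: [0.7, -0.3, 1.8]
grip_width: 0.203
```

```bash
python3 look.py
```

```text
t 8.3 boards 3 phase 264.64 to go 95.4 insert 263.6866008304173 198
omega 0.8196016674865384
z [0.49754 0.12907 0.15375] F [ 1.17 -1.1   1.15] T [-0.225 -0.158 -0.011] g 0.205 rows-> [array([ 0.043, -0.425, -0.031])]
```

{"op": "apply_moves", "data": {"targets": [{"slide":[0.02,0.07,-0.02],"roll":0,"claw":1},{"slide":[0.02,0.1,-0.02],"roll":0,"claw":1}]}}

```text
time: 8.55
eef_pos: [0.4978, 0.1291, 0.1534]
orientation: [-0.316, -2.061, 2.069]
force: [1.0, -1.9, 3.8]
grip_width: 0.203
```

```bash
python3 look.py
```

```text
t 8.55 boards 3 phase 271.48 to go 88.5 insert 270.73681335539226 192
omega 0.4773618562940351
z [0.49778 0.12916 0.15337] F [ 1.34 -1.41  3.35] T [-0.42  -0.224 -0.039] g 0.2042 rows-> [array([ 0.062, -0.463, -0.014])]
```

{"op": "apply_moves", "data": {"targets": [{"slide":[0.02,0.09,0],"roll":0,"claw":1},{"slide":[0.02,0.09,0],"roll":0,"claw":1}]}}

```text
time: 8.8
eef_pos: [0.4979, 0.1292, 0.1532]
orientation: [-0.317, -2.062, 2.069]
force: [0.2, -0.7, 5.0]
grip_width: 0.202
```

```bash
python3 look.py
```

```text
t 8.8 boards 3 phase 275.29 to go 84.7 insert 274.0208914114975 192
omega 0.2660626390349574
z [0.49789 0.12919 0.15322] F [ 0.69 -2.08  5.85] T [-0.398 -0.136 -0.022] g 0.204 rows-> [array([ 0.071, -0.478, -0.008])]
```

{"op": "apply_moves", "data": {"targets": [{"slide":[0.03,0.08,0],"roll":0,"claw":1},{"slide":[0.03,0.08,0],"roll":0,"claw":1},{"slide":[0.03,0.08,0],"roll":0,"claw":1},{"slide":[0.03,0.08,0],"roll":0,"claw":1},{"slide":[0.03,0.08,0],"roll":0,"claw":1}]}}

```text
time: 9.35
eef_pos: [0.4979, 0.1292, 0.1531]
orientation: [-0.319, -2.063, 2.069]
force: [1.2, -1.9, 5.3]
grip_width: 0.205
```

```bash
P=s6.png python3 look.py
```

```text
t 9.35 boards 3 phase 280.33 to go 79.7 insert 278.728131055061 197
omega 0.16018986283560127
z [0.49784 0.12925 0.15314] F [ 0.78 -2.9   5.41] T [-0.426 -0.045  0.003] g 0.2016 rows-> [array([ 0.064, -0.486, -0.005])]
```

View pics/s6.png

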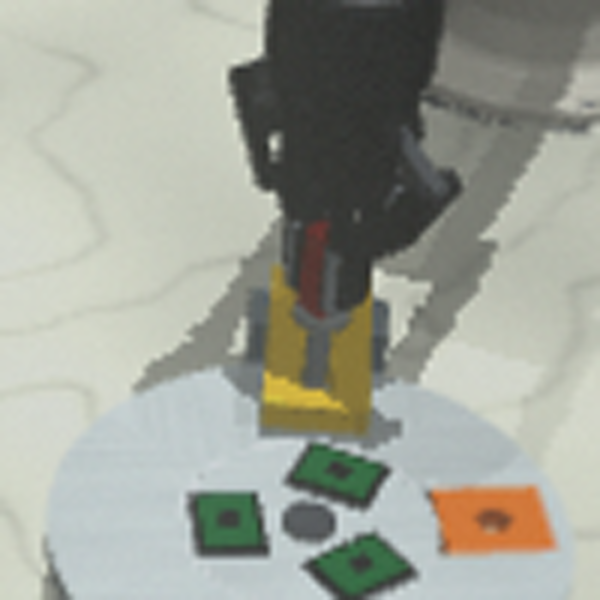

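Phase is 280° and the crawl is about 0.16 rad/s with about 6 N net pressing. The insert is visible at crop (495,520) and is creeping toward the guide. I'll hold.

{"op": "apply_moves", "data": {"targets": [{"slide":[0,0.07,0],"roll":0,"claw":1},{"slide":[0,0.07,0],"roll":0,"claw":1},{"slide":[0,0.07,0],"roll":0,"claw":1},{"slide":[0,0.07,0],"roll":0,"claw":1},{"slide":[0,0.07,0],"roll":0,"claw":1},{"slide":[0,0.07,0],"roll":0,"claw":1},{"slide":[0,0.07,0],"roll":0,"claw":1},{"slide":[0,0.07,0],"roll":0,"claw":1},{"slide":[0,0.07,0],"roll":0,"claw":1},{"slide":[0,0.07,0],"roll":0,"claw":1},{"slide":[0,0.07,0],"roll":0,"claw":1},{"slide":[0,0.07,0],"roll":0,"claw":1}]}}

```text
time: 10.6
eef_pos: [0.4979, 0.1292, 0.1531]
orientation: [-0.319, -2.063, 2.069]
force: [-0.4, -1.0, 5.4]
grip_width: 0.204
```

```bash
python3 look.py
```

```text
t 10.6 boards 3 phase 289.25 to go 70.7 insert 287.51733292611584 185
omega 0.12451954289908178
z [0.49792 0.12923 0.15315] F [-0.31 -1.77  5.98] T [-0.446  0.062 -0.004] g 0.2046 rows-> [array([ 0.072, -0.485, -0.004])]
```

{"op": "apply_moves", "data": {"targets": [{"slide":[0,0.068,0],"roll":0,"claw":1},{"slide":[0,0.068,0],"roll":0,"claw":1},{"slide":[0,0.068,0],"roll":0,"claw":1},{"slide":[0,0.068,0],"roll":0,"claw":1},{"slide":[0,0.068,0],"roll":0,"claw":1},{"slide":[0,0.068,0],"roll":0,"claw":1},{"slide":[0,0.068,0],"roll":0,"claw":1},{"slide":[0,0.068,0],"roll":0,"claw":1},{"slide":[0,0.068,0],"roll":0,"claw":1},{"slide":[0,0.068,0],"roll":0,"claw":1},{"slide":[0,0.068,0],"roll":0,"claw":1},{"slide":[0,0.068,0],"roll":0,"claw":1},{"slide":[0,0.068,0],"roll":0,"claw":1},{"slide":[0,0.068,0],"roll":0,"claw":1},{"slide":[0,0.068,0],"roll":0,"claw":1},{"slide":[0,0.068,0],"roll":0,"claw":1},{"slide":[0,0.068,0],"roll":0,"claw":1},{"slide":[0,0.068,0],"roll":0,"claw":1},{"slide":[0,0.068,0],"roll":0,"claw":1},{"slide":[0,0.068,0],"roll":0,"claw":1}]}}

```text
time: 12.65
eef_pos: [0.498, 0.1292, 0.1531]
orientation: [-0.32, -2.064, 2.069]
force: [-1.3, -1.2, 5.3]
grip_width: 0.202
```

```bash
python3 look.py
```

```text
t 12.65 boards 3 phase 299.25 to go 60.7 insert 297.30316933681104 188
omega 0.0851393682857641
z [0.49795 0.12923 0.15313] F [-1.13 -0.39  5.76] T [-0.445  0.111  0.014] g 0.2039 rows-> [array([ 0.074, -0.488, -0.003])]
```

{"op": "apply_moves", "data": {"targets": [{"slide":[0,0.062,0],"roll":0,"claw":1},{"slide":[0,0.062,0],"roll":0,"claw":1},{"slide":[0,0.062,0],"roll":0,"claw":1},{"slide":[0,0.062,0],"roll":0,"claw":1},{"slide":[0,0.062,0],"roll":0,"claw":1},{"slide":[0,0.062,0],"roll":0,"claw":1},{"slide":[0,0.062,0],"roll":0,"claw":1},{"slide":[0,0.062,0],"roll":0,"claw":1},{"slide":[0,0.062,0],"roll":0,"claw":1},{"slide":[0,0.062,0],"roll":0,"claw":1},{"slide":[0,0.062,0],"roll":0,"claw":1},{"slide":[0,0.062,0],"roll":0,"claw":1},{"slide":[0,0.062,0],"roll":0,"claw":1},{"slide":[0,0.062,0],"roll":0,"claw":1},{"slide":[0,0.062,0],"roll":0,"claw":1},{"slide":[0,0.062,0],"roll":0,"claw":1},{"slide":[0,0.062,0],"roll":0,"claw":1},{"slide":[0,0.062,0],"roll":0,"claw":1},{"slide":[0,0.062,0],"roll":0,"claw":1},{"slide":[0,0.062,0],"roll":0,"claw":1}]}}

```text
time: 14.7
eef_pos: [0.4979, 0.1292, 0.1531]
orientation: [-0.32, -2.064, 2.069]
force: [-1.1, -2.3, 6.0]
grip_width: 0.202
```

```bash
python3 look.py
```

```text
t 14.7 boards 3 phase 308.12 to go 51.9 insert 306.78022132797446 178
omega 0.0754988340846828
z [0.49793 0.12924 0.15313] F [-0.27 -1.93  5.06] T [-0.4    0.116  0.014] g 0.1978 rows-> [array([ 0.072, -0.488, -0.003])]
```

{"op": "apply_moves", "data": {"targets": [{"slide":[0,0.055,0],"roll":0,"claw":1},{"slide":[0,0.055,0],"roll":0,"claw":1},{"slide":[0,0.055,0],"roll":0,"claw":1},{"slide":[0,0.055,0],"roll":0,"claw":1},{"slide":[0,0.055,0],"roll":0,"claw":1},{"slide":[0,0.055,0],"roll":0,"claw":1},{"slide":[0,0.055,0],"roll":0,"claw":1},{"slide":[0,0.055,0],"roll":0,"claw":1},{"slide":[0,0.055,0],"roll":0,"claw":1},{"slide":[0,0.055,0],"roll":0,"claw":1},{"slide":[0,0.055,0],"roll":0,"claw":1},{"slide":[0,0.055,0],"roll":0,"claw":1},{"slide":[0,0.055,0],"roll":0,"claw":1},{"slide":[0,0.055,0],"roll":0,"claw":1},{"slide":[0,0.055,0],"roll":0,"claw":1},{"slide":[0,0.055,0],"roll":0,"claw":1},{"slide":[0,0.055,0],"roll":0,"claw":1},{"slide":[0,0.055,0],"roll":0,"claw":1},{"slide":[0,0.055,0],"roll":0,"claw":1},{"slide":[0,0.055,0],"roll":0,"claw":1}]}}

```text
time: 16.75
eef_pos: [0.4979, 0.1293, 0.1531]
orientation: [-0.321, -2.064, 2.07]
force: [0.1, -1.7, 5.3]
grip_width: 0.204
```

```bash
python3 look.py
```

```text
t 16.75 boards 3 phase 317.59 to go 42.4 insert 316.81377019034585 180
omega 0.08064061327980587
z [0.49792 0.12924 0.15311] F [-1.7  -1.19  4.91] T [-0.382  0.043  0.026] g 0.2028 rows-> [array([ 0.07 , -0.49 , -0.004])]
```

{"op": "apply_moves", "data": {"targets": [{"slide":[0,0.047,0],"roll":0,"claw":1},{"slide":[0,0.047,0],"roll":0,"claw":1},{"slide":[0,0.047,0],"roll":0,"claw":1},{"slide":[0,0.047,0],"roll":0,"claw":1},{"slide":[0,0.047,0],"roll":0,"claw":1},{"slide":[0,0.047,0],"roll":0,"claw":1},{"slide":[0,0.047,0],"roll":0,"claw":1},{"slide":[0,0.047,0],"roll":0,"claw":1},{"slide":[0,0.047,0],"roll":0,"claw":1},{"slide":[0,0.047,0],"roll":0,"claw":1},{"slide":[0,0.047,0],"roll":0,"claw":1},{"slide":[0,0.047,0],"roll":0,"claw":1},{"slide":[0,0.047,0],"roll":0,"claw":1},{"slide":[0,0.047,0],"roll":0,"claw":1},{"slide":[0,0.047,0],"roll":0,"claw":1}]}}

```text
time: 18.3
eef_pos: [0.4979, 0.1292, 0.1531]
orientation: [-0.321, -2.064, 2.07]
force: [-0.3, -1.1, 5.3]
grip_width: 0.203
```

```bash
python3 look.py
```

```text
t 18.3 boards 3 phase 324.75 to go 35.2 insert 323.8722884667268 179
omega 0.08060853939481095
z [0.49792 0.12922 0.15313] F [-0.7  -2.81  5.09] T [-0.368  0.141 -0.015] g 0.2034 rows-> [array([ 0.072, -0.487, -0.005])]
```

{"op": "apply_moves", "data": {"targets": [{"slide":[0,0.04,0],"roll":0,"claw":1},{"slide":[0,0.04,0],"roll":0,"claw":1},{"slide":[0,0.04,0],"roll":0,"claw":1},{"slide":[0,0.04,0],"roll":0,"claw":1},{"slide":[0,0.04,0],"roll":0,"claw":1},{"slide":[0,0.04,0],"roll":0,"claw":1},{"slide":[0,0.04,0],"roll":0,"claw":1},{"slide":[0,0.04,0],"roll":0,"claw":1},{"slide":[0,0.04,0],"roll":0,"claw":1},{"slide":[0,0.04,0],"roll":0,"claw":1},{"slide":[0,0.04,0],"roll":0,"claw":1},{"slide":[0,0.04,0],"roll":0,"claw":1},{"slide":[0,0.04,0],"roll":0,"claw":1},{"slide":[0,0.04,0],"roll":0,"claw":1},{"slide":[0,0.04,0],"roll":0,"claw":1}]}}

```text
time: 19.85
eef_pos: [0.4979, 0.1292, 0.1531]
orientation: [-0.321, -2.065, 2.07]
force: [-1.0, -2.0, 3.9]
grip_width: 0.2
```

```bash
P=s7.png python3 look.py
```

```text
t 19.85 boards 3 phase 331.8 to go 28.2 insert 330.51914122773866 169
omega 0.07939240047399279
z [0.49788 0.12924 0.1531 ] F [ 0.07 -1.99  5.21] T [-0.409  0.072  0.084] g 0.2037 rows-> [array([ 0.066, -0.49 , -0.005])]
```

View pics/s7.png

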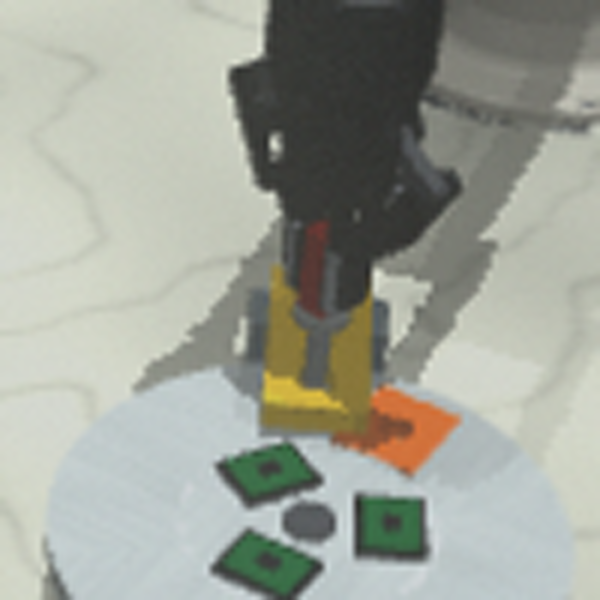

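Phase is 332° and still crawling at 0.08 rad/s. The insert is sliding under the guide, with its hole at crop (403,428).

{"op": "apply_moves", "data": {"targets": [{"slide":[0,0.04,0],"roll":0,"claw":1},{"slide":[0,0.04,0],"roll":0,"claw":1},{"slide":[0,0.04,0],"roll":0,"claw":1},{"slide":[0,0.04,0],"roll":0,"claw":1},{"slide":[0,0.04,0],"roll":0,"claw":1},{"slide":[0,0.04,0],"roll":0,"claw":1},{"slide":[0,0.04,0],"roll":0,"claw":1},{"slide":[0,0.04,0],"roll":0,"claw":1},{"slide":[0,0.04,0],"roll":0,"claw":1},{"slide":[0,0.04,0],"roll":0,"claw":1},{"slide":[0,0.04,0],"roll":0,"claw":1},{"slide":[0,0.04,0],"roll":0,"claw":1},{"slide":[0,0.04,0],"roll":0,"claw":1},{"slide":[0,0.04,0],"roll":0,"claw":1},{"slide":[0,0.04,0],"roll":0,"claw":1}]}}

```text
time: 21.4
eef_pos: [0.4979, 0.1292, 0.1531]
orientation: [-0.322, -2.065, 2.07]
force: [-0.8, -1.1, 5.3]
grip_width: 0.202
```

```bash
python3 look.py
```

```text
t 21.4 boards 3 phase 339.01 to go 21.0 insert 336.459999315299 153
omega 0.08114863533669917
z [0.49786 0.12923 0.1531 ] F [-0.46 -2.04  6.06] T [-0.415  0.127 -0.031] g 0.1972 rows-> [array([ 0.065, -0.491, -0.006])]
```

{"op": "apply_moves", "data": {"targets": [{"slide":[0,0.04,0],"roll":0,"claw":1},{"slide":[0,0.04,0],"roll":0,"claw":1},{"slide":[0,0.04,0],"roll":0,"claw":1},{"slide":[0,0.04,0],"roll":0,"claw":1},{"slide":[0,0.04,0],"roll":0,"claw":1},{"slide":[0,0.04,0],"roll":0,"claw":1},{"slide":[0,0.04,0],"roll":0,"claw":1},{"slide":[0,0.04,0],"roll":0,"claw":1},{"slide":[0,0.04,0],"roll":0,"claw":1},{"slide":[0,0.04,0],"roll":0,"claw":1},{"slide":[0,0.04,0],"roll":0,"claw":1},{"slide":[0,0.04,0],"roll":0,"claw":1},{"slide":[0,0.04,0],"roll":0,"claw":1},{"slide":[0,0.04,0],"roll":0,"claw":1},{"slide":[0,0.04,0],"roll":0,"claw":1},{"slide":[0,0.04,0],"roll":0,"claw":1},{"slide":[0,0.04,0],"roll":0,"claw":1},{"slide":[0,0.04,0],"roll":0,"claw":1},{"slide":[0,0.04,0],"roll":0,"claw":1}]}}

```text
time: 23.35
eef_pos: [0.4979, 0.1292, 0.1531]
orientation: [-0.322, -2.065, 2.07]
force: [-0.0, -1.9, 4.6]
grip_width: 0.206
```

```bash
python3 look.py
```

```text
t 23.35 boards 3 phase 347.04 to go 13.0 insert 342.42567984035486 123
omega 0.07187995731214537
z [0.49785 0.12923 0.15314] F [-1.11 -0.94  5.11] T [-0.391  0.104  0.034] g 0.1989 rows-> [array([ 0.064, -0.487, -0.007])]
```

{"op": "apply_moves", "data": {"targets": [{"slide":[0,0.05,0],"roll":0,"claw":1},{"slide":[0,0.05,0],"roll":0,"claw":1},{"slide":[0,0.05,0],"roll":0,"claw":1},{"slide":[0,0.05,0],"roll":0,"claw":1},{"slide":[0,0.05,0],"roll":0,"claw":1},{"slide":[0,0.05,0],"roll":0,"claw":1},{"slide":[0,0.05,0],"roll":0,"claw":1},{"slide":[0,0.05,0],"roll":0,"claw":1},{"slide":[0,0.05,0],"roll":0,"claw":1},{"slide":[0,0.05,0],"roll":0,"claw":1}]}}

```text
time: 24.4
eef_pos: [0.4978, 0.1292, 0.1531]
orientation: [-0.322, -2.065, 2.07]
force: [0.3, -1.9, 5.8]
grip_width: 0.205
```

```bash
python3 look.py
```

```text
t 24.4 boards 3 phase 351.16 to go 8.8 insert 346.8103648638306 108
omega 0.06841989700715391
z [0.49785 0.12925 0.15311] F [-0.86 -1.43  5.19] T [-0.409  0.181  0.003] g 0.2025 rows-> [array([ 0.063, -0.49 , -0.005])]
```

{"op": "apply_moves", "data": {"targets": [{"slide":[0,0.06,0],"roll":0,"claw":1},{"slide":[0,0.06,0],"roll":0,"claw":1},{"slide":[0,0.06,0],"roll":0,"claw":1},{"slide":[0,0.06,0],"roll":0,"claw":1},{"slide":[0,0.06,0],"roll":0,"claw":1},{"slide":[0,0.06,0],"roll":0,"claw":1},{"slide":[0,0.06,0],"roll":0,"claw":1}]}}

```text
time: 25.15
eef_pos: [0.4979, 0.1293, 0.1531]
orientation: [-0.323, -2.066, 2.07]
force: [-0.2, -1.8, 5.7]
grip_width: 0.203
```

```bash
python3 look.py
```

```text
t 25.15 boards 3 phase 353.61 to go 6.4 insert None 0
omega 0.05721958342689121
z [0.49788 0.12928 0.15309] F [-0.13 -1.3   6.1 ] T [-0.388  0.119  0.022] g 0.2019 rows-> [array([ 0.064, -0.492, -0.001])]
```

{"op": "apply_moves", "data": {"targets": [{"slide":[0,0.06,0],"roll":0,"claw":1},{"slide":[0,0.06,0],"roll":0,"claw":1},{"slide":[0,0.06,0],"roll":0,"claw":1},{"slide":[0,0.06,0],"roll":0,"claw":1},{"slide":[0,0.06,0],"roll":0,"claw":1},{"slide":[0,0.06,0],"roll":0,"claw":1}]}}

```text
time: 25.8
eef_pos: [0.4979, 0.1293, 0.153]
orientation: [-0.323, -2.066, 2.07]
force: [0.1, -1.3, 5.1]
grip_width: 0.204
```

```bash
python3 look.py
```

```text
t 25.8 boards 3 phase 356.46 to go 3.5 insert None 0
omega 0.07652133654673515
z [0.49795 0.12935 0.15304] F [-0.32 -2.04  5.48] T [-0.366  0.091 -0.005] g 0.2003 rows-> [array([ 0.069, -0.497,  0.008])]
```

{"op": "apply_moves", "data": {"targets": [{"slide":[0,0.06,0],"roll":0,"claw":1},{"slide":[0,0.06,0],"roll":0,"claw":1},{"slide":[0,0.06,0],"roll":0,"claw":1}]}}

```text
time: 26.15
eef_pos: [0.4978, 0.1294, 0.1519]
orientation: [-0.322, -2.066, 2.07]
force: [0.9, -2.4, 3.3]
grip_width: 0.204
```

```bash
python3 look.py
```

```text
t 26.15 boards 3 phase 2.11 to go 357.9 insert None 0
omega 0.2813579842333719
z [0.49787 0.12929 0.15192] F [-0.43 -0.91  0.94] T [-0.317 -0.153 -0.011] g 0.1998 rows-> [array([ 0.062, -0.609, -0.001])]
```

The tip has dropped into the hole: z fell by 1.1 mm and the force dropped with it. I'll push in gently now.

{"op": "apply_moves", "data": {"targets": [{"slide":[0,0.2,0],"roll":0,"claw":1},{"slide":[0,0.35,0],"roll":0,"claw":1}]}}

```text
time: 26.4
eef_pos: [0.4979, 0.1292, 0.1483]
orientation: [-0.323, -2.066, 2.07]
force: [0.8, -1.6, 3.5]
grip_width: 0.203
```

```bash
python3 look.py
```

```text
t 26.4 boards 3 phase 2.07 to go 357.9 insert None 0
omega -0.0024208956888361792
z [0.49782 0.12923 0.14797] F [ 0.41 -0.49  2.89] T [-0.388 -0.076 -0.025] g 0.2017 rows-> [array([ 0.053, -1.004, -0.008])]
```

{"op": "apply_moves", "data": {"targets": [{"slide":[0,0.25,0],"roll":0,"claw":1},{"slide":[0,0.5,0],"roll":0,"claw":1},{"slide":[0,0.75,0],"roll":0,"claw":1},{"slide":[0,1.0,0],"roll":0,"claw":1}]}}

```text
time: 26.85
eef_pos: [0.4979, 0.1292, 0.1377]
orientation: [-0.322, -2.065, 2.07]
force: [-0.2, -1.3, 2.8]
grip_width: 0.201
```

```bash
python3 look.py
```

```text
t 26.85 boards 3 phase 1.99 to go 358.0 insert None 0
omega -0.003033945839677379
z [0.49785 0.12913 0.13719] F [ 0.22 -1.39  2.92] T [-0.322 -0.258  0.001] g 0.2067 rows-> [array([ 0.046, -2.082, -0.015])]
```

{"op": "apply_moves", "data": {"targets": [{"slide":[0,0.3,0],"roll":0,"claw":1},{"slide":[0,0.6,0],"roll":0,"claw":1},{"slide":[0,0.9,0],"roll":0,"claw":1},{"slide":[0,1.2,0],"roll":0,"claw":1},{"slide":[0,1.5,0],"roll":0,"claw":1},{"slide":[0,1.5,0],"roll":0,"claw":1}]}}

```text
time: 27.5
eef_pos: [0.498, 0.129, 0.1214]
orientation: [-0.321, -2.065, 2.07]
force: [2.5, -0.9, -0.6]
grip_width: 0.203
```

```bash
P=s8.png python3 look.py
```

```text
t 27.5 boards 3 phase 1.87 to go 358.1 insert None 0
omega -0.003420993673044776
z [0.49796 0.129   0.1215 ] F [ 1.93 -1.06 -0.87] T [-0.307 -0.389 -0.014] g 0.1998 rows-> [array([ 0.042, -3.651, -0.023])]
```

View pics/s8.png

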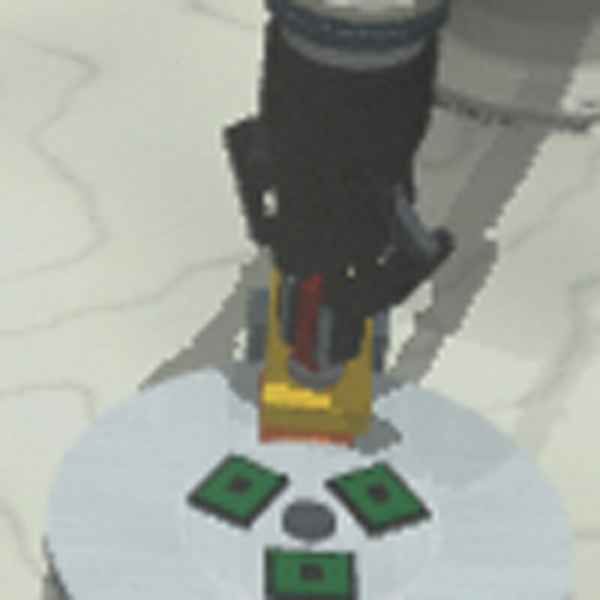

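The pin is nearly home: the collar at crop (315,375) is just above the guide and the insert edge shows under the guide. About 2.6 mm is left.

{"op": "apply_moves", "data": {"targets": [{"slide":[0,0.1,0],"roll":0,"claw":1},{"slide":[0,0.2,0],"roll":0,"claw":1},{"slide":[0,0.26,0],"roll":0,"claw":1},{"slide":[0,0.3,0],"roll":0,"claw":1},{"slide":[0,0.3,0],"roll":0,"claw":1}]}}

```text
time: 28.05
eef_pos: [0.4981, 0.129, 0.1191]
orientation: [-0.322, -2.065, 2.07]
force: [0.7, -1.2, 4.9]
grip_width: 0.199
```

```bash
python3 look.py
```

```text
t 28.05 boards 3 phase 2.07 to go 357.9 insert None 0
omega 0.006525311846061681
z [0.49808 0.12902 0.11904] F [-1.4  -1.88  5.61] T [-0.437 -0.037  0.009] g 0.2016 rows-> [array([ 0.048, -3.897, -0.019])]
```

{"op": "apply_moves", "data": {"targets": [{"slide":[0,0.08,0],"roll":0,"claw":1},{"slide":[0,0.08,0],"roll":0,"claw":1}]}}

```text
time: 28.3
eef_pos: [0.4981, 0.129, 0.119]
orientation: [-0.322, -2.065, 2.07]
force: [-0.7, -1.9, 7.0]
grip_width: 0.201
```

```bash
python3 look.py
```

```text
t 28.3 boards 3 phase 1.68 to go 358.3 insert None 0
omega -0.027369277789116905
z [0.49809 0.12899 0.11904] F [-0.25 -2.03  6.68] T [-0.466  0.139 -0.006] g 0.2065 rows-> [array([ 0.048, -3.897, -0.021])]
```

The pin meets a hard stop at the expected height (z 0.1190). I'll release it.

{"op": "apply_moves", "data": {"targets": [{"slide":[0,0.03,0],"roll":0,"claw":0.7},{"slide":[0,0.0,0],"roll":0,"claw":0.5},{"slide":[0,0,0],"roll":0,"claw":0.3},{"slide":[0,0,0],"roll":0,"claw":0},{"slide":[0,0,0],"roll":0,"claw":0},{"slide":[0,0,0],"roll":0,"claw":0},{"slide":[0,0,0],"roll":0,"claw":0},{"slide":[0,0,0],"roll":0,"claw":0}]}}

```text
time: 29.15
eef_pos: [0.4981, 0.129, 0.119]
orientation: [-0.322, -2.065, 2.07]
force: [0.1, 0.6, 0.0]
grip_width: 1.0
```

```bash
P=s9.png python3 look.py
```

```text
t 29.15 boards 3 phase 2.11 to go 357.9 insert None 0
omega 0.008761815728809753
z [0.4981  0.12902 0.11905] F [0.1  0.04 0.23] T [-0.016  0.019 -0.05 ] g 0.9997 rows-> [array([ 0.048, -3.896, -0.019])]
```

View pics/s9.png

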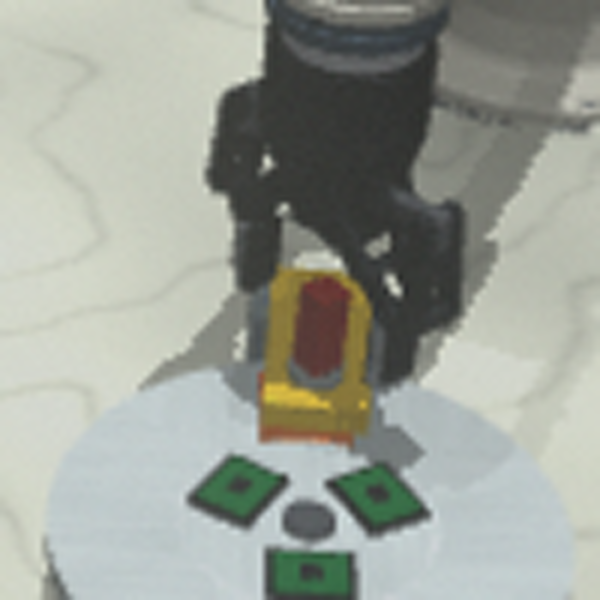

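The gripper is open and the red head stands free on the guide at crop (322,330). I'll retreat straight up.

{"op": "apply_moves", "data": {"targets": [{"slide":[0,-1.5,0],"roll":0,"claw":0},{"slide":[0,-4,0],"roll":0,"claw":0},{"slide":[0,-8,0],"roll":0,"claw":0},{"slide":[0,-12,0],"roll":0,"claw":0},{"slide":[0,-15,0],"roll":0,"claw":0},{"slide":[0,-15,0],"roll":0,"claw":0},{"slide":[0,-15,0],"roll":0,"claw":0},{"slide":[0,-15,0],"roll":0,"claw":0}]}}

```text
time: 30.0
eef_pos: [0.4959, 0.1296, 0.268]
orientation: [-0.321, -2.064, 2.07]
force: [-0.7, -1.0, -0.3]
grip_width: 0.994
```

```bash
P=s10.png python3 look.py; python3 - <<'E'
from workcell import arm
import cv2
d=arm.get_image("scene");cv2.imwrite("pics/scene_f.png",d["color"])
from meas import *
P=cloud(d);h=mask(d,(0,110,60),(8,255,255),(300,180,340,225))|mask(d,(170,110,60),(180,255,255),(300,180,340,225))
q=P[h>0];q=q[q[:,2]>.05];print("head z max",np.percentile(q[:,2],[5,90,98]),q[q[:,2]>np.percentile(q[:,2],85)].mean(0))
E
```

```text
t 30.0 boards 3 phase 2.11 to go 357.9 insert None 0
omega 0.0
z [0.49575 0.12956 0.26754] F [-0.16  0.34 -0.39] T [ 0.    -0.024 -0.017] g 1.0039 rows-> [array([-0.019, 10.954, -0.053])]
head z max [0.13456801 0.14785197 0.14862157] [0.50206948 0.13164759 0.14823677]
```

View pics/s10.png

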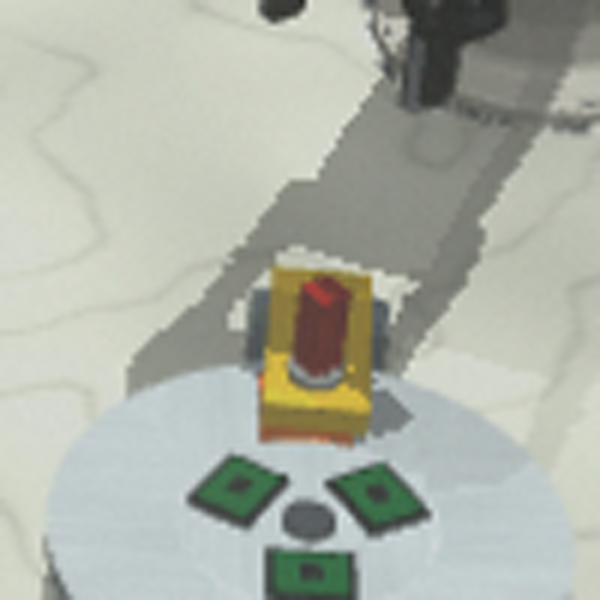

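View pics/scene_f.png

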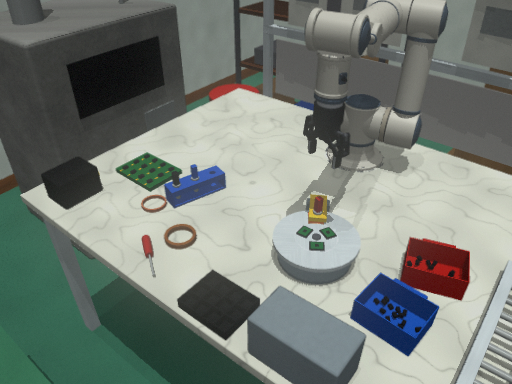

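The picture shows the pin upright with its collar on the guide, the disc still (phase unchanged at 2.1° over the last 0.85 s), and the spares and bystanders in place. I'll hand the job in.

```bash
python3 -c "
from workcell import arm
print(arm.finish_job())"
```

```text
the job is handed in; nothing more can be done
None
```

The table is parked: the red-headed pin is fully home through the guide, and I let go of it and handed the job in at about 30 s of the 64 s allowed.

- **Braking:** I pressed the tip on the disc with about 6–7 N. That slowed it from about 0.86–0.9 rad/s to 0.06–0.16 rad/s, held for about 17 s while the hole crept in. In the last 0.35 s, as the tip dropped into the hole, the measured average rose to 0.28 rad/s, just under a third of running speed. The disc then stopped against the pin.
- **Pushing home:** I pushed the pin down with under 8 N until it met a hard stop at the expected height, TCP z 0.1190 m against 0.1189 m predicted.

**Last checks:**
- **Parked:** The disc angle did not change over the last 0.85 s, with the gripper open and clear.
- **Collar:** The final picture shows it on the guide.
- **Bench:** The spare pins and everything else look undisturbed in the final picture.
- **Force:** The wrist force read about zero after release.

**Small disagreements:**
- The vision angle of the parked disc reads about 2° past zero. The hole's clearance around the pin and camera error would explain this.
- The depth camera puts the head's top about 2 mm above nominal. Its readings of the guide scatter by about as much, so I trusted the hard stop.

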